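Pull out the filter tray of the fume extractor with the pull hook

ROBOT

A 7-joint arm with a two-finger parallel gripper is mounted at the origin on the work surface; the furniture and walls round the work are solid. World frame = base frame: x ahead of the robot, y to its left, z up, the work surface at z = 0. Lengths are in m, angles in degrees, forces in N, time in s.
With the tool pointing down it reaches from about 0.425 to 0.875 m from the base axis. Payload 4.7 kg.
Tool frame: the origin (TCP) lies between the finger pads; the fingertips stand 19 mm ahead of it and the grasp point (between the pads) is the TCP; x points along the fingers, z is the direction in which the jaws open and shut, and the axes are right-handed (so a half turn about x gives the same grasp; the last joint's range is limited). The gripper opens to 87 mm and grips with 3 to 60 N. Pads are 19 mm wide; open, the fingers measure 117 mm over their backs; the gripper's body (75 mm by 190 mm) begins 51 mm behind the grasp point.
Start: joints at [0.808, 18.392, -4.016, 83.108, 1.295, 78.541, -3.26], TCP at [0.65, -0, 0.242] pointing down, gripper open.
Joint ranges: [-163.93, 163.93], [-17.29, 119.83], [-79.2, 71.16], [3.27, 140.29], [-89.18, 269.18], [5.43, 117.66], [-154.24, 154.24]. Speed limits (degrees/s): [147.25, 147.25, 180, 180, 180, 180, 180].

INTERFACE

Orientations are given as [roll, pitch, yaw] about the fixed x, y, z axes, in that order (R = Rz(yaw) Ry(pitch) Rx(roll)).
In Python, from cell import monitor, read_camera, camera_model, env, regions_of gives the robot as it stands. The module is installed in compiled form; this text tells all that it offers.
- The arm moves only by the tool step_arm, never from a script. Its argument "deltas" is a list of rows, each a list of 5 numbers: the gripper's target within -1 to 1 (fully open at 1, half-way at 0, shut at -1), then the shift along the tool's x, y, z in m, then the turn about the tool's x in degrees. A call has 1 to 12 rows; each row is the pose to reach, as a shift and turn from the pose commanded when the call began, along the tool's axes at that moment; what a row does not reach only later rows make up. A row lasts 1/8 s, in which the tool goes at most 62.5 mm and 10.7 degrees, less where a joint would pass 70% of its speed; a pose out of reach is approached as far as the arm can. A call with a gripper value outside its range is refused whole. The fingers move at their own pace and stop on an object; "newtons" is the grip in N (left out, the last holds). Time passes only in rows, so rows that repeat a pose let the fingers close. It gives the time, the measured TCP pose, the force and the opening at its end, in the units of the state.
- monitor.get_obs(): the state, without advancing time (a new reading comes with each control period).
- read_camera(name): name is "scene" or "top"; returns (picture, depth): 420x560x3 uint8, red, green, blue; 420x560 float32, m along the optical axis (not along the pixel's ray), 0 where there is no reading.
- camera_model(name): a dict with "fx", "fy", "cx", "cy" (pixels), "xyz" and "attitude" of the camera in the world. Camera axes: x right, y down, z forward; pixel columns grow to the right and rows downward; lengths in m; the calibration is good to about 2 mm. A picture is of the moment at which its call begins. camera_model takes no time and is no camera call.
- env.sign_off(): hands the job in, once; it reports no verdict.
Trained networks look in the newest picture that a camera, given by its name, has taken for a name from the list of things; names that differ only in an ending like _2 or _b are one class to them, and where a whole thing is asked for, a point or a joint stands for the part that bears it (a point fixed in the world has none). Each returns a list of dicts, best first, with "p" (0 to 1); they miss things now and then, are a little off and sometimes report something else, mostly with a low value. They report only what shows in the picture. A call takes as long as a camera call.
- regions_of(camera, thing): "pixels" (420x560 bool, what is visible of it) and "pixel" ([column, row] in pixels, amid what is visible of it).
The state is a dict: "time_s": time; "qpos": joint angles; "joint_velocities": joint speeds; "effort": joint torques, N m; "tool_pos": TCP position; "tool_rot": TCP orientation; "force": force on the tool from outside, world axes, zero at the start; "wrist_torque": the same for the moment, N m; "grip_width": finger opening in m.
Only numpy, scipy, OpenCV 4.12 (cv2) and the standard library are available. Lean on these libraries where they do the work, as an engineer would, in place of code of your own. Each camera call takes 0.05 s, during which the arm holds its last target. There are 200 camera calls.

TASK

The filter of the small bench fume extractor is due for a change: take the pull hook out of the shallow black tray, set its bent tip down into the finger hole of the filter tray's tongue and draw the filter tray slowly out until it meets its end stop; seat it there with a steady pull of about 12 N, and let it stay out. Then unhook and put the hook back into the black tray. Touch the extractor only with the hook, never push or tug hard on it, and leave the other things where they are.

Things in the scene. Friction and masses are not known exactly. Their poses are not given: they have to be found in the camera images.
- fume_unit: the fume extractor: a grey sheet-steel box 130 deep x 120 wide x 78 mm high on rubber feet, fixed to the table, louvres on its sides and a grille on its top. Origin: centre of its underside, on the table. Its front, with the filter tray, looks along its own -x; z up. Harder pushes or pulls on it than 20 N damage it
- filter_tray (a joint): how far the filter tray is drawn out of the extractor, in m along the extractor's -x; 0 is shut, and it may start up to 10 mm out. It slides stiffly: about 4.5 N keeps it moving, and it stays where it is left. The end stop is concealed inside and stands elsewhere in every unit: the tray meets its spring plunger 57 to 77 mm out and sits firmly 6 mm farther on, so the end must be felt
- tray_hole (a point): centre of the round hole, 14 mm wide and right through, in the flat steel tongue (40 mm wide, 5 mm thick, level) that stands 34 mm forward from the upper half of the tray's grey front panel. The point lies on the tongue's top face, 45 mm above the table and 18 mm before the panel, and moves with the tray; its x axis is that of the extractor. Under the tongue it is free down to the table
- end_plunger (a joint): how far the spring plunger of the concealed end stop is pressed by the filter tray, in m: 0 free, 0.006 pressed home against the solid stop. It takes about 0.7 N to begin and 2.8 N when home, on top of the tray's friction, then the force rises steeply; a steady pull of about 12 N (at least 9 N, held for half a second) seats the tray
- pull_hook: the pull hook, 80 g: a black ribbed grip 64 long x 18 wide x 40 mm high that stands on its flat underside, with a steel rod 6 mm thick that leaves its front end 25 mm above the underside, runs 46 mm forward and is bent straight down. Origin: centre of the grip's underside; x points along the rod to the bent end, z up. Total length 113 mm. Starts standing on the floor of the black tray
- hook_tip (a point): lowest point of the hook's bent end (round, 6 mm thick): 78 mm ahead of the hook's origin along its x and 3 mm above the plane of its underside; the bent end hangs 19 mm below the rod's lower side
- hook_mid (a point): middle of the hook's length, in the plane of its underside, 24.5 mm ahead of its origin
- hook_tray: shallow black tray, fixed, 100 x 150 mm outside (150 along its y) with 2 mm walls 22 mm high, floor 2 mm thick, and a small lug at the middle of each long side. Origin: centre of its underside on the table, z up
- solder: bystander: reel of solder wire, 58 mm wide and high, standing
- weight: bystander: brass weight, 29 mm wide, 51 mm high
- sealant: bystander: small bottle with a needle cap, 26 mm wide, 80 mm high

How it is judged (in metres and radians):
On the way, in this order (a step that is already met when the one before it is completed fails the run):
1. the hook's bent end reaches down through the finger hole while the tray is still in (horizontal distance between hook_tip and tray_hole below 0.009 m and z of hook_tip in the frame of tray_hole below -0.004 m and value of joint filter_tray below 0.03 m), for 0.1 s.
2. the hook, still in the hole, has drawn the tray against its end stop and seats it with a pull of at least 9 N (horizontal distance between hook_tip and tray_hole below 0.009 m and z of hook_tip in the frame of tray_hole below -0.003 m and value of joint end_plunger above 0.0045 m and contact force between pull_hook and fume_unit above 9 N), for 0.2 s.
At the end, for the whole second after the job is handed in: The filter tray has stayed out at its end stop (plunger pressed at least 4 of its 6 mm); the hook rests released in the black tray: its middle within 50 mm of the tray's centre, its underside under 18 mm and tip under 30 mm above the tray's underside (value of joint end_plunger above 0.004 m and horizontal distance between hook_mid and hook_tray below 0.05 m and z of pull_hook in the frame of hook_tray below 0.018 m and z of hook_tip in the frame of hook_tray below 0.03 m and linear speed of pull_hook below 0.02 m/s); the robot touches nothing.
It fails at once if the hook presses or pulls on the extractor with more than 20 N (contact force between pull_hook and fume_unit above 20 N).
It fails at once if the robot itself touches the extractor (contact force between any of the fingers, the arm and fume_unit above 1 N).
It fails at once if a bystander is moved by more than 20 mm (distance of any of solder, weight, sealant from where it was at the start of the episode above 0.02 m).
It also fails if it takes over 67 s, if anything falls off the work surface, if the arm or the gripper's body presses on something with over 40 N, if the wrist force passes 120 N, or if a joint passes its speed limit or range.

## Working session

There is one attempt and no reset: what is moved stays moved. The work goes in short steps, Python scripts to look and compute and a tool call to move; the robot and the scene stay as the last step left them, time stands still between calls to the robot, and variables do not carry over. Pictures are saved under pics/ and viewed, about 8 in all and at most 12, crops included, and the job is handed in when it is done.

Besides the shell and the picture viewer there is one more tool, called as name([rows], argument=value, ...), one row to a line, values as JSON. step_arm: Moves the arm, as the interface text tells. Its arguments: {"type":"object","properties":{"deltas":{"type":"array"},"newtons":{"type":"number"}},"required":["deltas"]}

```bash
mkdir -p pics; cat > h.py <<'E'
import numpy as np, cv2
from scipy.spatial.transform import Rotation as R
from cell import monitor, read_camera, camera_model, env, regions_of
def rot(a):
    a=np.array(a,float)
    return a if a.shape==(3,3) else (R.from_quat(a) if a.size==4 else R.from_euler('xyz',a,degrees=True)).as_matrix()
def cloud(name,d):
    m=camera_model(name); v,u=np.mgrid[:d.shape[0],:d.shape[1]]
    P=np.stack([(u-m['cx'])/m['fx']*d,(v-m['cy'])/m['fy']*d,d],-1)
    return P@rot(m['attitude']).T+np.array(m['xyz'])
E
python3 - <<'E'
from h import *
o=monitor.get_obs();print(o['tool_pos'],o['tool_rot'],o['force'],o['time_s'])
for c in('scene','top'):
    im,d=read_camera(c);cv2.imwrite(f'pics/{c}0.png',im[:,:,::-1]);print(camera_model(c))
    P=cloud(c,d)
    for t in('fume_unit','tray_hole','pull_hook','hook_tray','solder','weight','sealant'):
        for r in regions_of(c,t)[:2]:
            q=P[r['pixels']&(d>0)]
            print(c,t,round(r['p'],2),r['pixel'],len(q),np.median(q,0).round(3) if len(q) else '',np.percentile(q,[2,98],axis=0).round(3).tolist() if len(q) else '')
E
```

```text
[ 6.49490560e-01 -1.40594924e-05  2.40465244e-01] [-177.41779292   89.89177336 -177.41193918] [-0.48599086  0.50848836 -0.12365761] 0.0
{'fx': 514.3428512153229, 'fy': 514.3428512153229, 'cx': 275.8669169383962, 'cy': 203.91326098160755, 'xyz': array([ 0.33235549, -0.79963283,  0.84310168]), 'attitude': array([-132.99707256,    0.9941203 ,  -15.7309975 ])}
scene tray_hole 0.56 [305.1, 237.8] 96 [ 0.576 -0.092  0.046] [[0.559, -0.103, 0.04], [0.597, -0.082, 0.049]]
scene pull_hook 0.8 [229.3, 180.8] 275 [0.465 0.148 0.036] [[0.45, 0.113, 0.011], [0.48, 0.187, 0.045]]
scene hook_tray 0.68 [328.5, 272.0] 5079 [ 0.588 -0.214  0.078] [[0.529, -0.271, 0.014], [0.658, -0.119, 0.082]]
scene hook_tray 0.61 [234.0, 197.0] 1709 [0.477 0.137 0.005] [[0.413, 0.061, -0.0], [0.53, 0.222, 0.024]]
scene solder 0.52 [289.8, 136.8] 265 [0.666 0.297 0.027] [[0.651, 0.286, 0.003], [0.686, 0.325, 0.05]]
scene weight 0.84 [266.8, 353.3] 300 [ 0.434 -0.329  0.033] [[0.422, -0.336, 0.005], [0.447, -0.317, 0.053]]
scene weight 0.41 [236.0, 194.8] 1655 [0.478 0.136 0.005] [[0.415, 0.061, -0.0], [0.53, 0.222, 0
[... 482 characters left out ...]
 493 [ 0.58  -0.111  0.046] [[0.533, -0.13, 0.024], [0.631, -0.084, 0.062]]
top tray_hole 0.57 [201.3, 257.4] 248 [0.464 0.168 0.042] [[0.451, 0.142, 0.001], [0.477, 0.192, 0.046]]
top pull_hook 0.76 [203.3, 260.7] 247 [0.464 0.168 0.042] [[0.45, 0.142, 0.002], [0.477, 0.192, 0.046]]
top hook_tray 0.95 [199.2, 258.2] 1201 [0.477 0.188 0.003] [[0.414, 0.151, -0.001], [0.523, 0.222, 0.023]]
top weight 0.51 [421.9, 274.4] 139 [ 0.436 -0.313  0.034] [[0.425, -0.325, 0.017], [0.449, -0.305, 0.053]]
top weight 0.5 [203.3, 260.6] 226 [0.464 0.167 0.042] [[0.45, 0.142, 0.016], [0.477, 0.191, 0.046]]
top sealant 0.71 [201.8, 262.6] 244 [0.464 0.167 0.042] [[0.45, 0.142, 0.002], [0.479, 0.191, 0.046]]
```

```bash
python3 - <<'E'
import cv2
a=cv2.imread('pics/scene0.png');b=cv2.imread('pics/top0.png')
cv2.imwrite('pics/m.png',cv2.resize(a[120:400,150:430],None,fx=2.1,fy=2.1,interpolation=2))
cv2.imwrite('pics/t.png',cv2.resize(b[130:350,150:470],None,fx=2.5,fy=2.5,interpolation=2))
E
```

```text
(no output)
```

View pics/m.png

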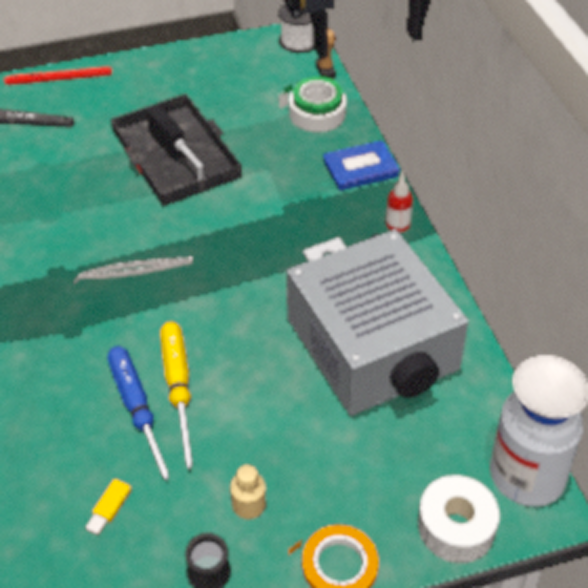

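View pics/t.png

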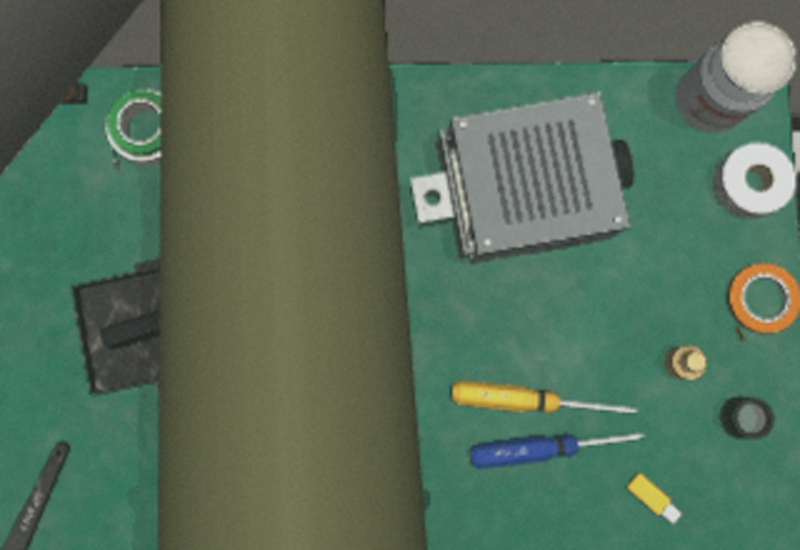

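The scene crop shows the black tray with the hook (grip near crop (165,125), tip (200,170)) and the tongue just behind the unit at (325,248). The top crop shows the tongue's hole at (432,197), with the arm hiding half of the black tray. Next I'll measure the pose of the hook, tray, unit and hole.

```bash
cat > meas.py <<'E'
from h import *
def rect(q,tag):
    r=cv2.minAreaRect((q[:,:2]*1000).astype(np.float32));b=cv2.boxPoints(r)
    print(tag,len(q),np.round(r[0],1),np.round(r[1],1),round(r[2],1),'z',np.median(q[:,2]).round(4))
def hole():
    im,d=read_camera('top');P=cloud('top',d)
    R_=[r for r in regions_of('top','tray_hole')]
    g=im.astype(int);m=camera_model('top')
    # tongue: light, low saturation, near z .045
    w=(abs(P[...,2]-.045)<.008)&(g.min(2)>120)&(P[...,1]>-.2)&(P[...,1]<.02)&(P[...,0]>.45)&(P[...,0]<.7)
    n,l,s,c=cv2.connectedComponentsWithStats(w.astype(np.uint8))
    k=1+np.argmax(s[1:,4]);t=(l==k).astype(np.uint8)
    cs,hi=cv2.findContours(t,cv2.RETR_CCOMP,cv2.CHAIN_APPROX_NONE)
    for c_,h_ in zip(cs,hi[0]):
        if h_[3]>=0 and len(c_)>5:
            (u,v),rad=cv2.minEnclosingCircle(c_)
            ray=rot(m['attitude'])@np.array([(u-m['cx'])/m['fx'],(v-m['cy'])/m['fy'],1]);x=np.array(m['xyz'])
            print('hole px',u,v,rad,(x+ray*(.045-x[2])/ray[2]).round(4))
    rect(P[t>0],'tongue');return im,d,P,t
if __name__=='__main__':
    im,d,P,t=hole()
    f=[r for r in regions_of('top','fume_unit')][0]['pixels']
    rect(P[f&(abs(P[...,2]-.079)<.006)],'unit top')
    ys=[]
    im,d=read_camera('scene');P=cloud('scene',d)
    k=regions_of('scene','pull_hook')[0]['pixels'];k=cv2.dilate(k.astype(np.uint8),np.ones((9,9)))>0
    box=(P[...,0]>.4)&(P[...,0]<.55)&(P[...,1]>.04)&(P[...,1]<.24)
    z=P[...,2]
    rect(P[box&k&(z>.036)&(z<.05)],'grip top')
    q=P[box&k&(z>.012)&(z<.05)];print('hook ext',q.min(0),q.max(0))
    q=q[np.argsort(q[:,1])];print(q[:25:2].round(4).tolist())
    T=box&(z<.03)&(im.max(2)<75);rect(P[T],'tray');rect(P[box&(z>.017)&(z<.026)&(im.max(2)<90)],'tray rim')
    f=[r for r in regions_of('scene','fume_unit')]
    U=(abs(z-.079)<.005)&(P[...,1]<-.08)&(P[...,1]>-.3)&(P[...,0]>.5)&(P[...,0]<.7);rect(P[U],'unit top scene')
E
python3 meas.py
```

```text
hole px 322.5 208.5 3.8079864978790283 [ 0.581  -0.0988  0.045 ]
tongue 224 [580.6 -98.6] [40.2 32.2] 10.0 z 0.0456
unit top 3409 [ 595.8 -185.4] [121.2 135.3] 10.5 z 0.0786
grip top 150 [465.9 159.5] [19.7 66. ] 16.6 z 0.0419
hook ext [0.43883269 0.06852229 0.012005  ] [0.4974544  0.22190786 0.04651424]
[[0.4895, 0.0685, 0.0221], [0.4846, 0.0686, 0.0201], [0.4943, 0.0688, 0.0205], [0.4895, 0.0694, 0.0181], [0.4801, 0.0699, 0.0202], [0.497, 0.0704, 0.0183], [0.4923, 0.0706, 0.0194], [0.4974, 0.0709, 0.0243], [0.4923, 0.0716, 0.0153], [0.4975, 0.0721, 0.0199], [0.4892, 0.0793, 0.0157], [0.4904, 0.0827, 0.0221], [0.4908, 0.0836, 0.0244]]
tray 796 [476.9 142.6] [111.8 157.9] 11.7 z 0.0113
tray rim 264 [472.3 140.1] [110.7 153.7] 13.4 z 0.0208
unit top scene 3252 [ 595.8 -189.5] [122.6 133.6] 10.2 z 0.0792
```

```bash
cat >> h.py <<'E'
def plan(p,head):
    """shift in tool axes to TCP p, turn so that tool z is perpendicular to hook heading (deg)"""
    o=monitor.get_obs();M=rot(o['tool_rot']);s=M.T@(np.array(p)-o['tool_pos'])
    # turn about tool x
    best=[]
    for n in (head+90,head-90):
        g=M.T@np.array([np.cos(np.radians(n)),np.sin(np.radians(n)),0]);best.append(np.degrees(np.arctan2(-g[1],g[2])))
    print('tcp',np.round(o['tool_pos'],4),'axes',M.round(3).tolist(),'shift',s.round(4),'turn',np.round(best,2),'q7',o['qpos'][-1],'t',o['time_s'],'F',np.round(o['force'],2))
E
python3 -c "
from h import *
plan([.466,.1595,.09],-73.4)"
```

```text
tcp [ 6.500e-01 -1.000e-04  2.416e-01] axes [[0.0, 0.0, 1.0], [-0.0, 1.0, -0.0], [-1.0, -0.0, 0.0]] shift [ 0.1516  0.1596 -0.1841] turn [-16.6 163.4] q7 -3.260184414551316 t 1.1 F [-0.01  0.   -0.39]
```

step_arm([
  [0,0.02,0.02,-0.025,-3],
  [0,0.05,0.055,-0.065,-8],
  [0,0.08,0.095,-0.11,-13],
  [0,0.11,0.13,-0.15,-16.6],
  [0,0.14,0.15,-0.175,-16.6],
  [0,0.1516,0.1596,-0.1841,-16.6],
  [0,0.1516,0.1596,-0.1841,-16.6],
  [0,0.1516,0.1596,-0.1841,-16.6],
], newtons=40)

```text
time_s: 2.1
tool_pos: [0.4683, 0.1587, 0.0913]
tool_rot: [-8.7, 89.8, 7.8]
force: [0.7, -0.0, 1.3]
grip_width: 0.0435
```

```bash
python3 - <<'E'
from h import *
from meas import hole
plan([.466,.1595,.026],-73.4)
hole()
im,d=read_camera('scene');cv2.imwrite('pics/s1.png',cv2.resize(im[120:270,160:360,::-1],None,fx=3,fy=3,interpolation=2))
E
```

```text
tcp [0.4683 0.1587 0.0913] axes [[0.003, -0.284, 0.959], [0.0, 0.959, 0.284], [-1.0, -0.0, 0.003]] shift [ 0.0653  0.0015 -0.0022] turn [-1.3000e-01  1.7987e+02] q7 -7.181578137222992 t 2.1 F [ 0.65 -0.01  1.27]
hole px 322.5 208.5 3.8079864978790283 [ 0.581  -0.0988  0.045 ]
tongue 233 [580.7 -98.8] [40.7 32. ] 10.7 z 0.0455
```

View pics/s1.png

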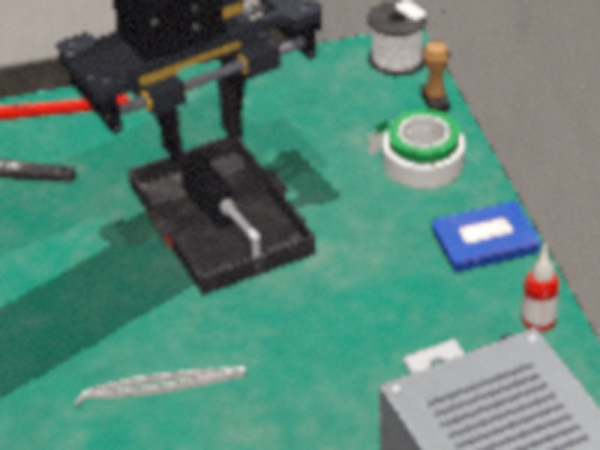

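The fingers straddle the grip, around (170,130) and (235,110), so I'll go down and grasp it.

step_arm([
  [0,0.02,0.001,-0.001,0],
  [0,0.04,0.001,-0.001,0],
  [0,0.057,0.001,-0.001,0],
  [0,0.064,0.001,-0.001,0],
  [0,0.064,0.001,-0.001,0],
  [-0.5,0.064,0.001,-0.001,0],
  [-1,0.064,0.001,-0.001,0],
  [-1,0.064,0.001,-0.001,0],
  [-1,0.064,0.001,-0.001,0],
  [-1,0.064,0.001,-0.001,0],
], newtons=40)

```text
time_s: 3.5
tool_pos: [0.4652, 0.1604, 0.0264]
tool_rot: [-2.9, 89.9, 13.7]
force: [0.3, -0.5, 2.2]
grip_width: 0.0177
```

step_arm([
  [-1,-0.005,0,0,0],
  [-1,-0.02,0,0,0],
  [-1,-0.05,0,0,0],
  [-1,-0.09,0,0,0],
  [-1,-0.11,0,0,0],
  [-1,-0.11,0,0,0],
  [-1,-0.11,0,0,0],
])

```text
time_s: 4.38
tool_pos: [0.464, 0.16, 0.1353]
tool_rot: [-173.9, 89.9, -157.3]
force: [-0.3, 0.1, -1.1]
grip_width: 0.0179
```

```bash
python3 -c "
from h import *
plan([.567,-.022,.096],-79.7)"
```

```text
tcp [0.464  0.16   0.1353] axes [[-0.001, -0.286, 0.958], [-0.0, 0.958, 0.286], [-1.0, -0.0, -0.001]] shift [ 0.0393 -0.2038  0.0467] turn [   6.3 -173.7] q7 -6.545224503101696 t 4.375 F [-0.32  0.07 -1.11]
```

step_arm([
  [-1,0,-0.02,0.005,1],
  [-1,0,-0.06,0.014,2],
  [-1,0,-0.1,0.023,4],
  [-1,0,-0.14,0.032,6.3],
  [-1,0.01,-0.175,0.04,6.3],
  [-1,0.03,-0.195,0.045,6.3],
  [-1,0.039,-0.204,0.047,6.3],
  [-1,0.039,-0.204,0.047,6.3],
  [-1,0.039,-0.204,0.047,6.3],
  [-1,0.039,-0.204,0.047,6.3],
])

```text
time_s: 5.62
tool_pos: [0.5683, -0.0207, 0.0978]
tool_rot: [-0.3, 89.9, 10.1]
force: [-0.4, 0.1, -0.2]
grip_width: 0.0179
```

```bash
python3 - <<'E'
from h import *
plan([.567,-.022,.081],-79.7)
for c in('scene','top'):
    im,d=read_camera(c);P=cloud(c,d);np.savez('pics/'+c,im=im,d=d)
    r=regions_of(c,'hook_tip')
    for k in r[:1]:
        q=P[k['pixels']&(d>0)];print(c,k['p'],k['pixel'],len(q));a=q[np.argsort(q[:,1])];print(a[:20:2].round(4).tolist())
    sl=(slice(170,300),slice(250,400))
    cv2.imwrite(f'pics/{c}2.png',cv2.resize(im[sl][:,:,::-1],None,fx=4,fy=4,interpolation=2))
a=np.hstack([cv2.imread('pics/scene2.png'),cv2.imread('pics/top2.png')]);cv2.imwrite('pics/p2.png',cv2.resize(a,None,fx=.66,fy=.66,interpolation=3))
E
```

```text
tcp [ 0.5683 -0.0207  0.0978] axes [[0.001, -0.18, 0.984], [0.0, 0.984, 0.18], [-1.0, -0.0, 0.001]] shift [ 0.0168 -0.001  -0.0015] turn [ 9.0000e-02 -1.7991e+02] q7 8.80266205400752 t 5.625 F [-0.35  0.12 -0.17]
scene 0.58 [294.4, 205.6] 241
[[0.5791, -0.1023, 0.098], [0.5815, -0.1011, 0.1048], [0.58, -0.1004, 0.0871], [0.5798, -0.1002, 0.0987], [0.5779, -0.0995, 0.0985], [0.5804, -0.0991, 0.0887], [0.5827, -0.0982, 0.093], [0.5829, -0.098, 0.0899], [0.5785, -0.0978, 0.0939], [0.5805, -0.0977, 0.1018]]
```

View pics/p2.png

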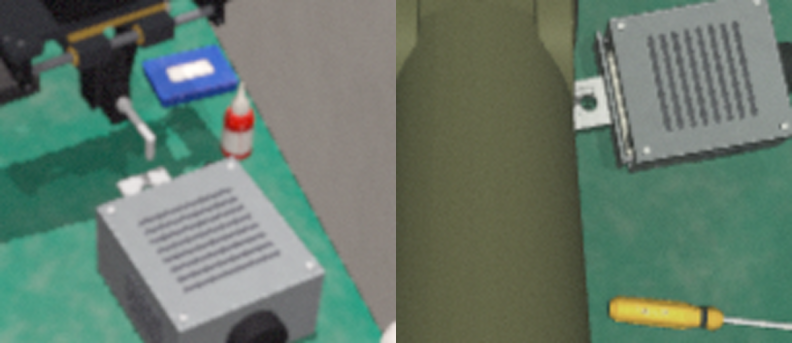

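```bash
python3 - <<'E'
from h import *
for c in('scene','top'):
    f=np.load(f'pics/{c}.npz');im,d=f['im'],f['d'];P=cloud(c,d);z=P[...,2]
    B=(abs(P[...,0]-.58)<.03)&(abs(P[...,1]+.1)<.012)
    s=B&(z>.066)&(z<.13);q=P[s]
    print(c,'tip pts',len(q), q.mean(0) if len(q) else '')
    for lo in np.arange(.066,.115,.006):
        k=q[(q[:,2]>=lo)&(q[:,2]<lo+.006)]
        if len(k):print(round(lo,3),len(k),k.mean(0).round(4),k[:,:2].min(0).round(4),k[:,:2].max(0).round(4))
    t=(abs(z-.0455)<.006)&(abs(P[...,0]-.58)<.05)&(abs(P[...,1]+.1)<.035)&(im.min(2)>110)
    q=P[t];r=cv2.minAreaRect((q[:,:2]*1000).astype(np.float32));print('tongue',len(q),r,q[:,2].mean())
    if len(q):
        bb=cv2.boxPoints(r);print(bb.round(1).tolist())
    sc='scene'==c
    w=im[215:255,285:335] if sc else im[185:235,305:350]
    cv2.imwrite(f'pics/z{c}.png',cv2.resize(w[:,:,::-1],(400,400 if 0 else int(400*w.shape[0]/w.shape[1])),interpolation=0))
a=cv2.imread('pics/zscene.png');b=cv2.imread('pics/ztop.png');h=max(len(a),len(b))
p=lambda x:np.vstack([x,np.zeros((h-len(x),400,3),np.uint8)])
cv2.imwrite('pics/z.png',np.hstack([p(a),p(b)]))
E
```

```text
scene tip pts 36 [ 0.57997699 -0.09735057  0.09413929]
0.078 6 [ 0.5809 -0.0982  0.0803] [ 0.5783 -0.1013] [ 0.5834 -0.0955]
0.084 7 [ 0.5805 -0.0997  0.0884] [ 0.5782 -0.1017] [ 0.5829 -0.098 ]
0.09 4 [ 0.5798 -0.099   0.0932] [ 0.5785 -0.1018] [ 0.5827 -0.0978]
0.096 13 [ 0.5794 -0.0962  0.0996] [ 0.5772 -0.1023] [ 0.5822 -0.0882]
0.102 6 [ 0.5798 -0.0953  0.1036] [ 0.5783 -0.1011] [ 0.5815 -0.0894]
tongue 100 ((578.4389038085938, -91.40570068359375), (40.80027389526367, 16.904062271118164), 11.483020782470703) 0.04596237701740173
[[556.7999877929688, -87.19999694824219], [560.0999755859375, -103.69999694824219], [600.0999755859375, -95.5999984741211], [596.7000122070312, -79.0999984741211]]
top tip pts 18 [ 0.57968426 -0.09353594  0.09942814]
0.09 2 [ 0.5779 -0.0959  0.0917] [ 0.5777 -0.0969] [ 0.5781 -0.0949]
0.096 14 [ 0.5796 -0.0931  0.1001] [ 0.5766 -0.0986] [ 0.5825 -0.0881]
0.102 2 [ 0.5823 -0.0943  0.1024] [ 0.5822 -0.0964] [ 0.5824 -0.0923]
tongue 266 ((574.8236694335938, -106.55357360839844), (90.11506652832031, 43.245426177978516), 10.319391250610352) 0.0449133607273324
[[526.5999755859375, -93.4000015258789], [534.4000244140625, -135.89999389648438], [623.0, -119.80000305175781], [615.2999877929688, -77.19999694824219]]
```

View pics/z.png

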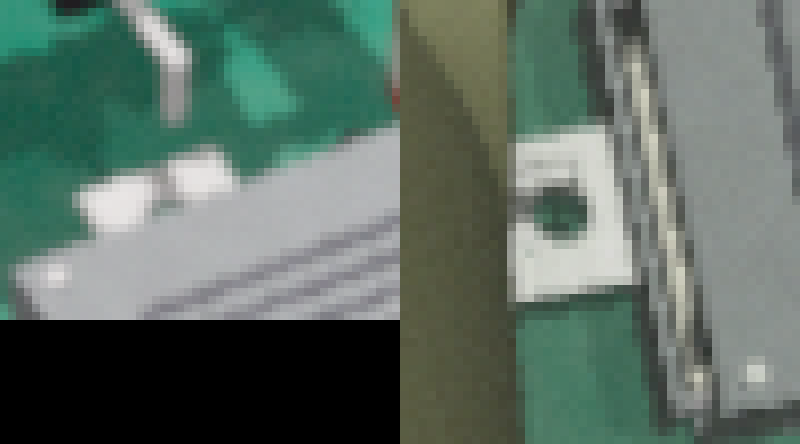

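The scene zoom puts the bent end above and just behind the hole gap; the top zoom shows the hole at (562,213), partly beside the rod. Comparing both cameras, the tip is about 2 mm short along its heading. I'll correct that and go down in stages.

step_arm([
  [-1,0.004,-0.002,0,0],
  [-1,0.014,-0.002,0,0],
  [-1,0.022,-0.002,0,0],
  [-1,0.026,-0.002,0,0],
  [-1,0.029,-0.002,0,0],
  [-1,0.032,-0.002,0,0],
  [-1,0.034,-0.002,0,0],
  [-1,0.035,-0.002,0,0],
  [-1,0.036,-0.002,0,0],
  [-1,0.036,-0.002,0,0],
])

```text
time_s: 7.08
tool_pos: [0.5683, -0.0238, 0.061]
tool_rot: [-76.7, 90.0, -66.4]
force: [-0.3, -0.4, -1.9]
grip_width: 0.0175
```

```bash
python3 - <<'E'
from h import *
plan([.567,-.022,.06],-79.7)
im,d=read_camera('scene');a=im[190:255,270:345,::-1]
im,d=read_camera('top');b=im[180:245,300:375,::-1]
cv2.imwrite('pics/p3.png',cv2.resize(np.hstack([a,b]),None,fx=5.2,fy=5.2,interpolation=2))
E
```

```text
tcp [ 0.5683 -0.0238  0.061 ] axes [[0.0, -0.179, 0.984], [-0.0, 0.984, 0.179], [-1.0, -0.0, 0.0]] shift [ 0.001  0.002 -0.001] turn [   0. -180.] q7 8.838446213912228 t 7.075 F [-0.3  -0.42 -1.87]
```

View pics/p3.png

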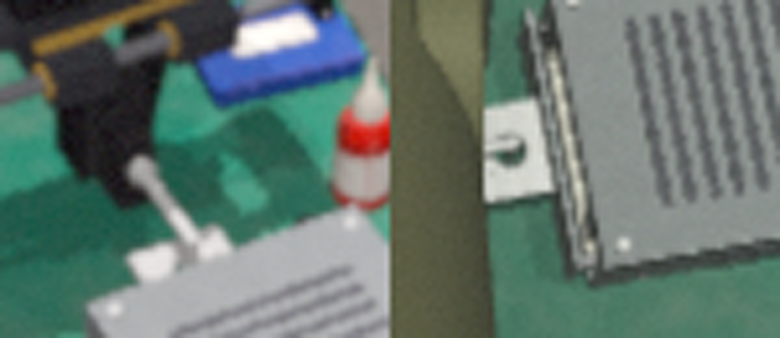

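The bent end sits inside the hole: in the top half of the picture the rod ends at (508,150), and the dark crescent of the hole is still visible. There's no upward reaction either. I'll go down 7 mm more.

step_arm([
  [-1,0.002,0,0,0],
  [-1,0.004,0,0,0],
  [-1,0.006,0,0,0],
  [-1,0.007,0,0,0],
  [-1,0.007,0,0,0],
  [-1,0.007,0,0,0],
])

```text
time_s: 7.92
tool_pos: [0.5684, -0.0238, 0.054]
tool_rot: [-32.8, 90.0, -22.5]
force: [-0.2, -0.2, -0.7]
grip_width: 0.0176
```

step_arm([
  [-1,0,0.001,0,0],
  [-1,0,0.002,0,0],
  [-1,0,0.004,0,0],
  [-1,0,0.006,0,0],
  [-1,0,0.008,0,0],
  [-1,0,0.01,0,0],
  [-1,0,0.012,0,0],
  [-1,0,0.014,0,0],
])

```text
time_s: 8.93
tool_pos: [0.5659, -0.0101, 0.054]
tool_rot: [-61.9, 90.0, -51.6]
force: [0.9, -4.2, -1.3]
grip_width: 0.0176
```

step_arm([
  [-1,0,0.002,0,0],
  [-1,0,0.004,0,0],
  [-1,0,0.006,0,0],
  [-1,0,0.008,0,0],
  [-1,0,0.01,0,0],
  [-1,0,0.012,0,0],
  [-1,0,0.014,0,0],
  [-1,0,0.016,0,0],
  [-1,0,0.018,0,0],
  [-1,0,0.02,0,0],
  [-1,0,0.022,0,0],
  [-1,0,0.024,0,0],
])

```text
time_s: 10.42
tool_pos: [0.5616, 0.0137, 0.054]
tool_rot: [-12.6, 90.0, -2.3]
force: [1.9, -4.2, -1.0]
grip_width: 0.0177
```

```bash
python3 - <<'E'
from h import *
plan([.567,-.022,.054],-79.7)
from meas import hole
im,d,P,t=hole()
E
```

```text
tcp [0.5616 0.0137 0.054 ] axes [[0.0, -0.179, 0.984], [-0.0, 0.984, 0.179], [-1.0, -0.0, 0.0]] shift [-0.     -0.0361 -0.0011] turn [   0. -180.] q7 4.675168199416451 t 10.425 F [ 1.94 -4.23 -1.04]
hole px 326.5 209.0 22.67717933654785 [ 0.5798 -0.1076  0.045 ]
tongue 505 [ 581.6 -106.1] [104.   36.7] 10.8 z 0.043
```

step_arm([
  [-1,0,0.002,0,0],
  [-1,0,0.004,0,0],
  [-1,0,0.006,0,0],
  [-1,0,0.008,0,0],
  [-1,0,0.009,0,0],
  [-1,0,0.01,0,0],
  [-1,0,0.011,0,0],
  [-1,0,0.012,0,0],
])

```text
time_s: 11.52
tool_pos: [0.5595, 0.0254, 0.054]
tool_rot: [-17.6, 90.0, -7.3]
force: [2.9, -4.3, -0.4]
grip_width: 0.0177
```

step_arm([
  [-1,0,0.001,0,0],
  [-1,0,0.002,0,0],
  [-1,0,0.003,0,0],
  [-1,0,0.004,0,0],
  [-1,0,0.005,0,0],
  [-1,0,0.006,0,0],
])

```text
time_s: 12.28
tool_pos: [0.5584, 0.0313, 0.054]
tool_rot: [-21.1, 90.0, -10.8]
force: [2.1, -4.7, -1.9]
grip_width: 0.0173
```

step_arm([
  [-1,0,0.001,0,0],
  [-1,0,0.002,0,0],
  [-1,0,0.003,0,0],
  [-1,0,0.004,0,0],
])

```text
time_s: 12.78
tool_pos: [0.5577, 0.0353, 0.054]
tool_rot: [-17.7, 90.0, -7.4]
force: [3.2, -3.4, -1.1]
grip_width: 0.0177
```

step_arm([
  [-1,0,0.001,0,0],
  [-1,0,0.002,0,0],
  [-1,0,0.003,0,0],
])

```text
time_s: 13.15
tool_pos: [0.5572, 0.0382, 0.054]
tool_rot: [-23.1, 90.0, -12.8]
force: [3.2, -4.1, -0.9]
grip_width: 0.0179
```

The side force grows slowly, so my direction is slightly off. I'll bleed off 1 mm sideways while continuing.

step_arm([
  [-1,0,0.001,0.0005,0],
  [-1,0,0.002,0.001,0],
  [-1,0,0.003,0.001,0],
  [-1,0,0.004,0.001,0],
])

```text
time_s: 13.65
tool_pos: [0.5569, 0.0422, 0.0538]
tool_rot: [-179.0, 89.9, -168.7]
force: [0.4, -3.4, -0.1]
grip_width: 0.0175
```

step_arm([
  [-1,0,0.001,0,0],
  [-1,0,0.002,0,0],
  [-1,0,0.003,0,0],
  [-1,0,0.004,0,0],
])

```text
time_s: 14.15
tool_pos: [0.5564, 0.0462, 0.0539]
tool_rot: [-175.8, 90.0, -165.5]
force: [-0.3, -5.2, -0.1]
grip_width: 0.0178
```

step_arm([
  [-1,0,0.001,0,0],
  [-1,0,0.002,0,0],
  [-1,0,0.003,0,0],
])

```text
time_s: 14.52
tool_pos: [0.556, 0.0488, 0.0539]
tool_rot: [-123.4, 90.0, -113.1]
force: [0.2, -6.5, -0.8]
grip_width: 0.018
```

step_arm([
  [-1,0,0.001,0,0],
  [-1,0,0.0015,0,0],
  [-1,0,0.0015,0,0],
])

```text
time_s: 14.9
tool_pos: [0.5558, 0.0501, 0.0538]
tool_rot: [-115.4, 90.0, -105.1]
force: [-0.7, -5.3, -1.5]
grip_width: 0.0175
```

step_arm([
  [-1,0,0.001,0,0],
  [-1,0,0.001,0,0],
])

```text
time_s: 15.15
tool_pos: [0.5556, 0.0509, 0.0538]
tool_rot: [-111.3, 89.9, -101.1]
force: [-0.6, -5.5, -0.6]
grip_width: 0.0176
```

step_arm([
  [-1,0,0.001,0,0],
  [-1,0,0.0015,0,0],
  [-1,0,0.0015,0,0],
])

```text
time_s: 15.52
tool_pos: [0.5554, 0.0521, 0.0539]
tool_rot: [-104.2, 89.9, -93.9]
force: [0.2, -6.0, -1.0]
grip_width: 0.0177
```

step_arm([
  [-1,0,0.001,0,0],
  [-1,0,0.001,0,0],
])

```text
time_s: 15.78
tool_pos: [0.5553, 0.053, 0.0538]
tool_rot: [-100.7, 89.9, -90.5]
force: [-0.2, -6.9, -0.7]
grip_width: 0.0177
```

step_arm([
  [-1,0,0.0005,0,0],
  [-1,0,0.001,0,0],
  [-1,0,0.001,0,0],
])

```text
time_s: 16.15
tool_pos: [0.5551, 0.0537, 0.0538]
tool_rot: [-99.4, 89.9, -89.1]
force: [-0.7, -7.1, -0.6]
grip_width: 0.0174
```

step_arm([
  [-1,0,0.0005,0,0],
  [-1,0,0.001,0,0],
  [-1,0,0.001,0,0],
])

```text
time_s: 16.52
tool_pos: [0.555, 0.0542, 0.0538]
tool_rot: [-96.0, 89.9, -85.8]
force: [-0.0, -7.8, -1.2]
grip_width: 0.0177
```

step_arm([
  [-1,0,0.0005,0,0],
  [-1,0,0.0005,0,0],
])

```text
time_s: 16.77
tool_pos: [0.555, 0.0542, 0.0538]
tool_rot: [-94.1, 89.8, -83.9]
force: [-0.3, -8.7, -0.5]
grip_width: 0.0174
```

step_arm([
  [-1,0,0.0005,0,0],
  [-1,0,0.0005,0,0],
])

```text
time_s: 17.02
tool_pos: [0.555, 0.0543, 0.0538]
tool_rot: [-92.7, 89.8, -82.5]
force: [1.2, -9.4, -1.2]
grip_width: 0.0178
```

TCP has stopped and each 0.5 mm now adds about 0.8 N, so this is the solid stop. I'll build up to about 12 N and hold.

step_arm([
  [-1,0,0.0005,0,0],
  [-1,0,0.001,0,0],
  [-1,0,0.0015,0,0],
  [-1,0,0.0015,0,0],
])

```text
time_s: 17.52
tool_pos: [0.555, 0.0545, 0.0538]
tool_rot: [-90.5, 89.7, -80.3]
force: [1.1, -11.0, -1.2]
grip_width: 0.0175
```

step_arm([
  [-1,0,0.0003,0,0],
  [-1,0,0.0003,0,0],
  [-1,0,0.0003,0,0],
  [-1,0,0.0003,0,0],
])

```text
time_s: 18.02
tool_pos: [0.555, 0.0545, 0.0537]
tool_rot: [-90.5, 89.7, -80.3]
force: [2.1, -12.5, -2.6]
grip_width: 0.0174
```

step_arm([
  [-1,0,0,0,0],
  [-1,0,0,0,0],
  [-1,0,0,0,0],
  [-1,0,0,0,0],
  [-1,0,0,0,0],
  [-1,0,0,0,0],
])

```text
time_s: 18.77
tool_pos: [0.555, 0.0545, 0.0537]
tool_rot: [-90.7, 89.7, -80.5]
force: [2.5, -12.5, -1.6]
grip_width: 0.0176
```

step_arm([
  [-1,0,-0.001,0,0],
  [-1,0,-0.002,0,0],
  [-1,0,-0.003,0,0],
  [-1,0,-0.004,0,0],
  [-1,0,-0.005,0,0],
  [-1,0,-0.005,0,0],
])

```text
time_s: 19.52
tool_pos: [0.5551, 0.0541, 0.0539]
tool_rot: [149.7, 90.0, 160.0]
force: [-1.5, -3.8, 0.2]
grip_width: 0.0178
```

step_arm([
  [-1,0,-0.001,0,0],
  [-1,0,-0.002,0,0],
  [-1,0,-0.003,0,0],
  [-1,0,-0.003,0,0],
])

```text
time_s: 20.02
tool_pos: [0.5559, 0.0517, 0.0541]
tool_rot: [45.4, 90.0, 55.7]
force: [0.3, -0.5, 0.1]
grip_width: 0.0176
```

step_arm([
  [-1,0,-0.001,0,0],
  [-1,-0.002,-0.001,0,0],
  [-1,-0.005,-0.001,0,0],
  [-1,-0.01,-0.001,0,0],
])

```text
time_s: 20.52
tool_pos: [0.5559, 0.05, 0.0642]
tool_rot: [-147.8, 90.0, -137.5]
force: [-0.1, 0.2, -0.6]
grip_width: 0.0179
```

step_arm([
  [-1,-0.004,0,0,0],
  [-1,-0.01,0,0,0],
  [-1,-0.02,0,0,0],
  [-1,-0.04,0,0,0],
  [-1,-0.07,0,0,0],
  [-1,-0.08,0,0,0],
  [-1,-0.08,0,0,0],
])

```text
time_s: 21.4
tool_pos: [0.5564, 0.05, 0.1446]
tool_rot: [-8.8, 89.9, 1.5]
force: [0.1, -0.3, -0.4]
grip_width: 0.0178
```

```bash
python3 -c "
from h import *
plan([.466,.1595,.10],-73.4)
im,d=read_camera('scene');cv2.imwrite('pics/s4.png',cv2.resize(im[110:290,170:390,::-1],None,fx=3,fy=3,interpolation=2))"
```

```text
tcp [0.5564 0.05   0.1446] axes [[0.002, -0.179, 0.984], [0.0, 0.984, 0.179], [-1.0, -0.0, 0.002]] shift [ 0.0445  0.1239 -0.0694] turn [ -6.3 173.7] q7 1.2785589141958755 t 21.4 F [ 0.06 -0.25 -0.4 ]
```

View pics/s4.png

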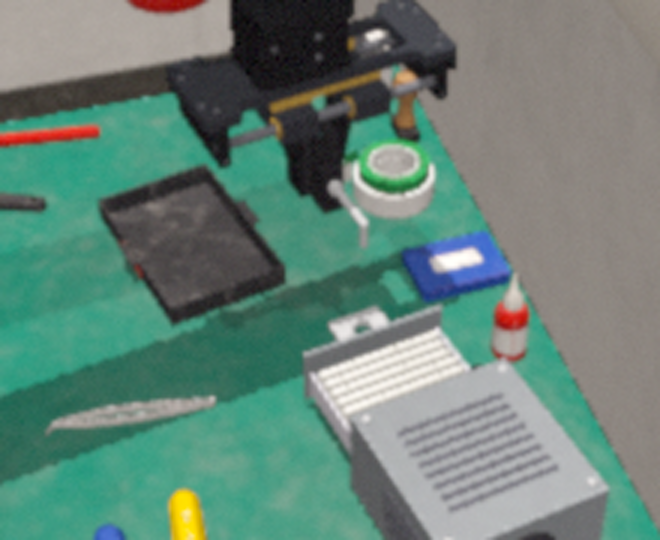

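The filter tray is out (filter at (390,370)), the hook is free at (350,210), and the black tray is empty at (190,240). Next I'll put the hook back in its old spot.

step_arm([
  [-1,0,0.02,-0.012,-2],
  [-1,0,0.05,-0.03,-4],
  [-1,0,0.085,-0.05,-6.3],
  [-1,0.01,0.11,-0.062,-6.3],
  [-1,0.03,0.122,-0.068,-6.3],
  [-1,0.0445,0.124,-0.0694,-6.3],
  [-1,0.0445,0.124,-0.0694,-6.3],
  [-1,0.0445,0.124,-0.0694,-6.3],
])

```text
time_s: 22.45
tool_pos: [0.466, 0.1591, 0.0997]
tool_rot: [-26.4, 90.0, -9.9]
force: [0.4, -0.0, -0.5]
grip_width: 0.0176
```

```bash
python3 -c "
from h import *
plan([.466,.1595,.028],-73.4)"
```

```text
tcp [0.466  0.1591 0.0997] axes [[0.0, -0.285, 0.959], [-0.0, 0.959, 0.285], [-1.0, -0.0, 0.0]] shift [0.0717 0.0004 0.0001] turn [-5.0000e-02  1.7995e+02] q7 -6.93868149887805 t 22.45 F [ 0.39 -0.02 -0.48]
```

step_arm([
  [-1,0.02,0,0,0],
  [-1,0.045,0,0,0],
  [-1,0.06,0,0,0],
  [-1,0.067,0,0,0],
  [-1,0.07,0,0,0],
  [-1,0.072,0,0,0],
  [-1,0.073,0,0,0],
  [-1,0.073,0,0,0],
])

```text
time_s: 23.45
tool_pos: [0.4657, 0.1597, 0.0267]
tool_rot: [-6.2, 90.0, 10.4]
force: [0.6, -0.8, -0.7]
grip_width: 0.0175
```

step_arm([
  [-0.6,0,0,0,0],
  [-0.3,0,0,0,0],
  [-0.1,0,0,0,0],
  [-0.1,0,0,0,0],
  [-0.1,0,0,0,0],
  [-0.1,-0.01,0,0,0],
  [-0.1,-0.03,0,0,0],
  [-0.1,-0.06,0,0,0],
  [-0.1,-0.1,0,0,0],
  [-0.1,-0.15,0,0,0],
  [-0.1,-0.19,0,0,0],
  [-0.1,-0.19,0,0,0],
])

```text
time_s: 24.95
tool_pos: [0.4676, 0.1605, 0.221]
tool_rot: [0.1, 89.5, 16.7]
force: [0.9, 0.1, -0.6]
grip_width: 0.039
```

```bash
python3 - <<'E'
from h import *
from meas import rect
plan([.466,.1595,.2],-73.4)
im,d=read_camera('scene');P=cloud('scene',d);z=P[...,2]
k=regions_of('scene','pull_hook')
for r in k[:2]:
    q=P[r['pixels']&(d>0)];print(r['p'],r['pixel'],np.median(q,0))
B=(P[...,0]>.4)&(P[...,0]<.55)&(P[...,1]>.04)&(P[...,1]<.24)
rect(P[B&(z>.034)&(z<.055)],'grip top')
cv2.imwrite('pics/s5.png',cv2.resize(im[110:290,170:390,::-1],None,fx=3,fy=3,interpolation=2))
E
```

```text
tcp [0.4676 0.1605 0.221 ] axes [[0.008, -0.286, 0.958], [0.002, 0.958, 0.286], [-1.0, 0.0, 0.008]] shift [ 0.0209 -0.0005 -0.002 ] turn [ 1.0000e-02 -1.7999e+02] q7 -5.481542156192158 t 24.95 F [ 0.91  0.1  -0.6 ]
0.6 [230.6, 184.5] [0.46499061 0.14454685 0.03091426]
0.4 [340.6, 219.2] [ 0.67629041 -0.04883055  0.03749832]
grip top 157 [465.9 150.7] [19.4 82.8] 20.1 z 0.0421
```

View pics/s5.png

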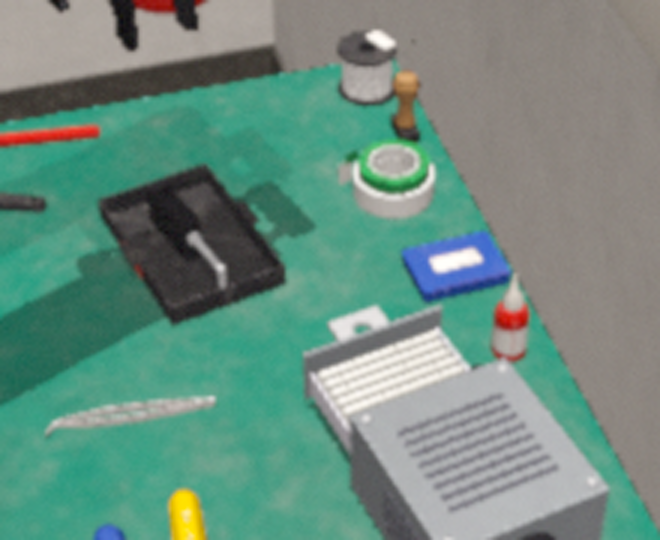

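The hook stands in the black tray (grip (175,215), tip (222,280)). The filter tray is where it was in the previous picture, and the bystanders in view haven't moved. Handing in.

```bash
python3 -c "
from h import *
env.sign_off();print(monitor.get_obs()['time_s'])"
```

```text
the job is handed in; nothing more can be done
the job is handed in; nothing more can be done
```

The filter tray is drawn out and seated at its end stop, and the hook is back in the black tray. I handed the job in at about 25 s of the 67 s allowed.

- **Pull:** I lowered the hook's tip into the tongue's hole and drew the tray out at about 4.5 N. The plunger took the force to about 7 N, then the tray stopped dead. I held it there at 11 to 12.5 N for over a second.
- **Unhooking:** I eased the force to zero before lifting the hook straight up out of the hole. It came out without snagging.
- **Last checks:** The final picture shows the tray still out, in the same place as just after unhooking. The hook stands upright in the black tray, close to where it started, with its grip top at 42 mm as expected. The gripper is open and well clear.
- **Not checked or in disagreement:**
  - The plunger travel was only judged by feel.
  - The two cameras differed by up to 4 mm, so I placed the tip by comparing it with the hole in both.
  - The side force reached about 3 N partway through the pull because my direction was slightly off. I corrected it by 1 mm.
  - In the last check, the box fitted to the grip also caught some of the rod, so I confirmed the hook's place from the picture.
  - The solder and weight were not measured again at the end. The arm never came near the weight.

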